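Clamp the Morse key down for visitors

TASK

Slide the tongue of the Morse key's wooden plinth under the foot of the hold-down clamp, flat on the table, square and centred, until its end meets the clamp's post. Then turn the knurled thumbscrew clockwise until the foot seats firmly on the tongue, stopping once the resistance has clearly risen, without overtightening, and let go. Leave the mug, the screwdriver and the small paddle key where they are.

Things in the scene. Friction and masses are not known exactly. Their poses are not given: they have to be found in the camera images.
- clamp: Grey C-shaped clamp fixed to the table; origin below the screw's axis, 0 to 2 mm above the table top; x points from the open throat to the post, z up. The post, 44 mm wide (y), has its flat front face at x = +20 mm. From its top an arm 34 mm wide reaches to x = -15 mm, 46 to 62 mm up. Throat open to -x and both sides. A bolted flange, 6 mm high, lies behind the post (x 20 to 80 mm).
- screw_head (a point): Centre of the thumbscrew's knurled steel head: 26 mm diameter, 18 mm tall, 89 mm above the clamp's origin, on a 16 mm diameter collar 18 mm tall above the arm. It turns in place. Clockwise from above lowers the foot 2 mm per rad. The first 1.5 rad at least turn freely (0.05 N m); once the foot bears, torque climbs over 1 rad or so: 0.15 to 0.3 N m is firm, after 2 to 5.5 rad in all.
- foot: Round steel pressure foot, 20 mm diameter, on the screw's stem below the arm; origin at the centre of its underside, which at the start stands 15 to 19 mm above the table (the tongue is 12 mm thick). It turns with the screw, moves down as it tightens and stays where it is left.
- key_center (a point): Centre of the loose Morse key's black cover box, where to grasp it: 50 (x) x 36 (y) x 46 mm tall, from 12 to 58 mm above the plinth's underside. x points along the plinth to its bare tongue. The key weighs about 450 g. At home this point is 80 mm from the screw's axis, on the throat side.
- key: The whole Morse key; origin at the centre of the underside of its dark wood plinth, 180 (x) x 60 x 12 mm thick; the cover box is centred at x = -10 mm. Brass lever with round black knob at the -x end, top 41 mm up. Two brass terminals, 24 mm up, at x = 28, y = +-18 mm; from x = 35 to 90 mm the plinth is a bare tongue for the clamp.
- key_end (a point): Middle of the tongue's end face at the underside of the plinth, 100 mm ahead of key_center; same axes as the key. At home it is at the post's front face, on the table.
- paddle: Bystander: small paddle key on a steel base, 75 x 60 x 35 mm, origin at the centre of its underside. Leave it alone.
- mug: Bystander: white mug, 76 mm wide, 90 mm tall, origin at the centre of its underside. Leave it alone.
- driver: Bystander: screwdriver lying on the table. Leave it alone.
Not all that is in view belongs to the job. Of the things like the key, leave any that is purple or red; of the rest the smaller one is meant.

How it is judged:
On the way, in this order (a step that is already met when the one before it is completed fails the run):
1. the key is home under the clamp: flat on the table, tongue against the post, square and centred, the foot not yet pressing (x of key_end in the frame of clamp above 0.014 m and y of key_end in the frame of clamp between -0.01 and 0.01 m and height (world z) of key_end below 0.004 m and angle between the x axis of key_end and the x axis of clamp, either way round below 0.12 rad and angle between key_end's own z axis and vertical below 0.05 rad and contact force between foot and key below 3 N), for 0.2 s.
2. the thumbscrew presses the foot firmly on the tongue (contact force between foot and key above 20 N), for 0.2 s.
At the end, for the whole second after the job is handed in: The key lies flat on the table (tongue end at most 4 mm up), its tongue's end within 6 mm of the post's face, within 10 mm of the clamp's centre line and within 0.12 rad of square, at rest, and the foot presses on it with more than 20 N (at no time more than 200 N) (x of key_end in the frame of clamp above 0.014 m and y of key_end in the frame of clamp between -0.01 and 0.01 m and height (world z) of key_end below 0.004 m and angle between the x axis of key_end and the x axis of clamp, either way round below 0.12 rad and angle between key_end's own z axis and vertical below 0.05 rad and contact force between foot and key above 20 N and linear speed of key below 0.02 m/s); the robot touches nothing.
It fails at once if the screw is overtightened: the foot presses with more than 200 N (contact force between foot and key above 200 N).
It fails at once if a bystander is moved more than 20 mm (distance of any of paddle, mug, driver from where it was at the start of the episode above 0.02 m).
It also fails if it takes over 72 s, if anything falls off the work surface, if the arm or the gripper's body presses on something with over 40 N, if the wrist force passes 120 N, or if a joint passes its speed limit or range.

ROBOT

A 6-joint arm with a two-finger parallel gripper is mounted at the origin on the work surface. World frame = base frame: x ahead of the robot, y to its left, z up, the work surface at z = 0. Lengths are in m, angles in rad, forces in N, time in s.
With the tool pointing down it reaches from about 0.35 to 0.775 m from the base axis. Payload 5.5 kg.
Tool frame: the origin (TCP) lies on the centre line of the jaws, within the pads' length; the fingertips stand 8 mm ahead of it and the grasp point (between the pads) lies 11 mm behind it; z points along the fingers, y is the direction in which the jaws open and shut (so a half turn about z gives the same grasp; the last joint's range is limited). The gripper opens to 85 mm and grips with 20 to 120 N. Pads are 22 mm wide; open, the fingers measure 114 mm over their backs; the gripper's body (76 mm by 85 mm) begins 54 mm behind the grasp point. The pads swing forward as they close: fully open they stand 13 mm farther back than shut.
Start: joints at [-1.37, 0.313, 0.046, 1.304, 0, 1.431], TCP at [0.192, -0.542, 0.239] pointing down, gripper open.
Joint ranges: [-2.76, 2.76], [-0.86, 1.69], [-1.03, 1.26], [-2.2, 2.34], [-1.47, 1.5], [-3.14, 3.14]. Speed limits (rad/s): [2.57, 2.57, 3.14, 3.14, 3.14, 3.14].

INTERFACE

Orientations are given as a unit quaternion [w, x, y, z].
In Python, from workcell import env gives the robot as it stands. The module is installed in compiled form; this text tells all that it offers.
- The arm moves only by the tool play_rows, never from a script. Its argument "steps" is a list of rows, each an object with "claw": the closure in counts, from 0 (fully open) to 255 (shut); "dp": the shift along the tool's x, y, z in m, a list of three; "angular": the turn, a rotation vector about the tool's x, y, z in degrees, a list of three. In form: [{"claw": claw, "dp": [dx, dy, dz], "angular": [wx, wy, wz]}, ...]. A call has exactly 8 rows; each row shifts and turns the commanded pose from where the row before left it, along the tool's axes as they then stand; what a row does not reach is not made up. A row lasts 1/12 s, in which the tool goes at most 41.7 mm and 7.16 degrees, less where a joint would pass 70% of its speed; a pose out of reach is approached as far as the arm can. A call is refused whole if a number of a shift passes 0.0417 or a number of a turn 7.16, either way. A call with a gripper value outside its range is refused whole. The fingers move at their own pace and stop on an object; "force" is the grip in N (left out, the last holds). Time passes only in rows, so rows that do not move let the fingers close, or fill a call up. It gives the time, the measured TCP pose, the force and the opening at its end, in the units of the state.
- env.get_state(): the state, without advancing time (a new reading comes with each control period).
- env.read_camera(name): name is "scene" or "side" or "wrist"; returns (picture, depth): 480x640x3 uint8, red, green, blue; 480x640 float32, m along the optical axis (not along the pixel's ray), 0 where there is no reading.
- env.calibration(name): a dict with "fx", "fy", "cx", "cy" (pixels), "world_from_camera" (4x4, takes a point from camera to world coordinates); the wrist camera has in their place "hand_eye" (4x4, takes a point from camera to tool coordinates, whose origin is the TCP and whose axes are the flange's). Camera axes: x right, y down, z forward; pixel columns grow to the right and rows downward; lengths in m; the calibration is good to about 2 mm. A picture is of the moment at which its call begins: read the wrist's pose just before it. calibration takes no time and is no camera call.
- env.hand_in(): hands the job in, once; it reports no verdict.
The state is a dict: "clock": time; "joint_pos": joint angles; "qvel": joint speeds; "tau": joint torques, N m; "tcp_pos": TCP position; "orientation": TCP orientation; "wrist_force": force on the tool from outside, world axes, zero at the start; "ft_torque": the same for the moment, N m; "finger_gap": finger opening in m.
Only numpy, scipy, OpenCV 4.12 (cv2) and the standard library are available. Lean on these libraries where they do the work, as an engineer would, in place of code of your own. Each camera call takes 0.05 s, during which the arm holds its last target. There are 200 camera calls.

## Working session

There is one attempt and no reset: what is moved stays moved. The work goes in short steps, Python scripts to look and compute and a tool call to move; the robot and the scene stay as the last step left them, time stands still between calls to the robot, and variables do not carry over. Pictures are saved under pics/ and viewed, about 8 in all and at most 12, crops included, and the job is handed in when it is done.

Besides the shell and the picture viewer there is one more tool, called after "Emit:" by a JSON object that holds its "api" and its "payload", one argument or row to a line. play_rows: Moves the arm, as the interface text tells. Its arguments: {"type":"object","properties":{"steps":{"type":"array","items":{"type":"object","properties":{"claw":{"type":"number"},"dp":{"type":"array","items":{"type":"number"}},"angular":{"type":"array","items":{"type":"number"}}}}},"force":{"type":"number"}},"required":["steps"]}

```bash
mkdir -p pics; cat > h.py <<'E'
import numpy as np, cv2
from workcell import env
from scipy.spatial.transform import Rotation as R
def Rq(q): return R.from_quat([q[1],q[2],q[3],q[0]])
def snap(name,fn):
    s=env.get_state(); p,d=env.read_camera(name); c=env.calibration(name)
    if name=='wrist':
        T=np.eye(4);T[:3,:3]=Rq(s['orientation']).as_matrix();T[:3,3]=s['tcp_pos'];W=T@c['hand_eye']
    else: W=np.array(c['world_from_camera'])
    cv2.imwrite(f'pics/{fn}.png',p[:,:,::-1]); np.savez(f'pics/{fn}.npz',d=d,W=W,k=[c['fx'],c['fy'],c['cx'],c['cy']])
    return p,d
def cloud(fn):
    z=np.load(f'pics/{fn}.npz');d=z['d'];fx,fy,cx,cy=z['k'];W=z['W']
    v,u=np.mgrid[0:480,0:640]
    P=np.stack([(u-cx)/fx*d,(v-cy)/fy*d,d],-1)@W[:3,:3].T+W[:3,3]
    P[d==0]=np.nan
    return P
def proj(fn,pts):
    z=np.load(f'pics/{fn}.npz');fx,fy,cx,cy=z['k'];W=np.linalg.inv(z['W'])
    q=np.atleast_2d(pts)@W[:3,:3].T+W[:3,3]
    return np.c_[q[:,0]/q[:,2]*fx+cx,q[:,1]/q[:,2]*fy+cy]
E
python3 - <<'E'
from h import *
for n in('scene','side','wrist'): snap(n,n+'0')
print(env.get_state()); print(env.calibration('scene')['world_from_camera'],env.calibration('side')['world_from_camera'],env.calibration('wrist')['hand_eye'])
E
```

```text
{'clock': 0.15, 'joint_pos': array([-1.36962152e+00,  3.13836905e-01,  4.52337702e-02,  1.30361774e+00,
       -3.16157357e-05,  1.43118636e+00]), 'qvel': array([-0.00096725, -0.00202737,  0.00499905, -0.00117709, -0.00244313,
       -0.000315  ]), 'tau': array([ 1.67428450e-03, -4.81066740e+01,  2.98814088e+01,  1.39591552e-02,
       -1.47757878e-04, -1.95117394e-06]), 'tcp_pos': array([ 0.19207983, -0.54156231,  0.23860607]), 'orientation': array([-7.11448705e-04,  9.85518054e-01,  1.69569033e-01, -3.77223906e-05]), 'wrist_force': array([-0.0775151 , -0.03189147, -0.82032796]), 'ft_torque': array([ 0.02505887, -0.01164088,  0.0193631 ]), 'finger_gap': 0.08496128805891441}
[[ 0.88563251  0.381008   -0.2654957   0.96883979]
 [ 0.46429376 -0.73791646  0.4898067  -0.83574318]
 [-0.00929338 -0.55705673 -0.83042244  1.43149261]
 [ 0.          0.          0.          1.        ]] [[ 0.84706009 -0.33395043  0.41348072 -0.14567066]
 [-0.53131679 -0.51178068  0.67511703 -1.19474893]
 [-0.01384418 -0.79155394 -0.61094246  1.09657502]
 [ 0.          0.          0.          1.        ]] [[-2.23009215e-04 -9.64017616e-01 -2.65838270e-01  6.68170759e-02]
 [ 9.99999319e-01  8.96466546e-05 -1.16397845e-03 -2.38391487e-04]
 [ 1.14592724e-03 -2.65838349e-01  9.64016939e-01 -1.33814384e-01]
 [ 0.00000000e+00  0.00000000e+00  0.00000000e+00  1.00000000e+00]]
```

View pics/scene0.png

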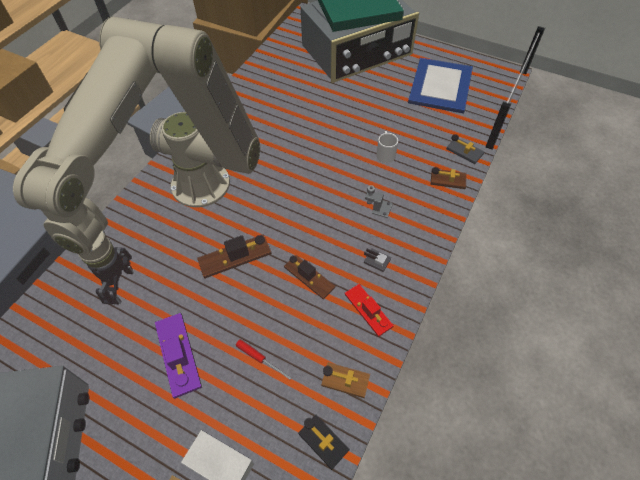

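View pics/side0.png

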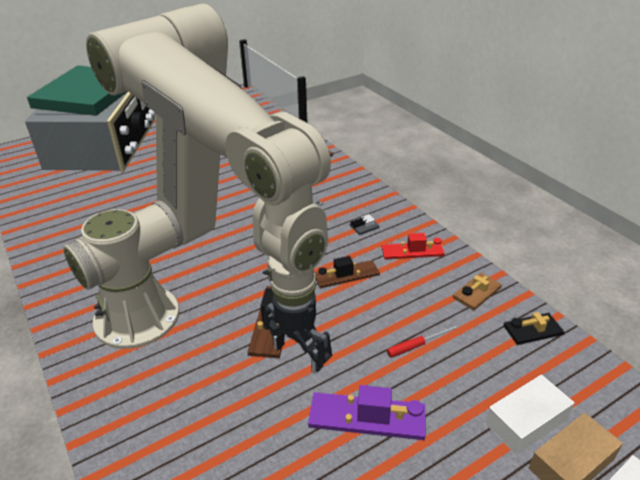

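Things like the key in the scene image: purple (178,355), red (369,309), large brown (235,255) and small brown (309,277). Purple and red are excluded, and of the two brown ones (309,277) is smaller. The clamp is at (376,200), the mug at (387,148), the paddle at (376,260) and the driver at (262,358). I'll confirm with a crop.

```bash
python3 - <<'E'
from h import *
im=cv2.imread('pics/scene0.png')
cv2.imwrite('pics/crop1.png',cv2.resize(im[170:320,190:410],None,fx=3.6,fy=3.6,interpolation=cv2.INTER_CUBIC))
P=cloud('scene0')
def rect(box,zlo,zhi,tag):
    u0,u1,v0,v1=box;q=P[v0:v1,u0:u1].reshape(-1,3);q=q[(q[:,2]>zlo)&(q[:,2]<zhi)]
    r=cv2.minAreaRect((q[:,:2]*1000).astype(np.float32));print(tag,len(q),q.mean(0).round(4),np.round(r[0],1),np.round(r[1],1),round(r[2],1),'zmed',np.median(q[:,2]).round(4))
rect((282,338,250,300),.007,.018,'small plinth'); rect((282,338,250,300),.045,.07,'small box')
rect((195,275,230,280),.007,.018,'big plinth')
rect((195,275,230,280),.045,.08,'big box')
rect((360,395,180,220),.003,.012,'flange');rect((360,395,180,220),.05,.068,'arm');rect((360,395,180,220),.085,.11,'head')
rect((372,402,128,168),.01,.1,'mug')
for uv in[(260,240),(260,290),(340,235)]: print(P[uv[1],uv[0]].round(4))
E
```

```text
small plinth 629 [ 0.5713 -0.1703  0.0123] [ 555.6 -155.7] [186.4 187.2] 27.0 zmed 0.0123
small box 183 [ 0.5486 -0.1626  0.057 ] [ 528.  -157.1] [36.5 97.1] 76.2 zmed 0.0573
big plinth 753 [ 0.289  -0.2252  0.0137] [ 286.3 -206.1] [287.8 197.6] 27.2 zmed 0.0147
big box 362 [ 0.3198 -0.1904  0.0671] [ 322.3 -175. ] [133.7  56.4] 53.5 zmed 0.072
flange 409 [0.6357 0.231  0.0061] [628.6 241.4] [129.8 189. ] 25.1 zmed 0.0057
arm 137 [0.63   0.2014 0.0616] [626.1 208.9] [52.1 60.4] 88.5 zmed 0.0622
head 56 [0.6114 0.2008 0.0968] [610.6 202.5] [25.7 28. ] 9.9 zmed 0.0974
mug 523 [0.5692 0.4521 0.0581] [552.1 495.5] [115.4 210.5] 21.4 zmed 0.0604
[ 0.3593 -0.1405  0.0555]
[ 0.4371 -0.2792 -0.003 ]
[0.5762 0.0344 0.0023]
```

View pics/crop1.png

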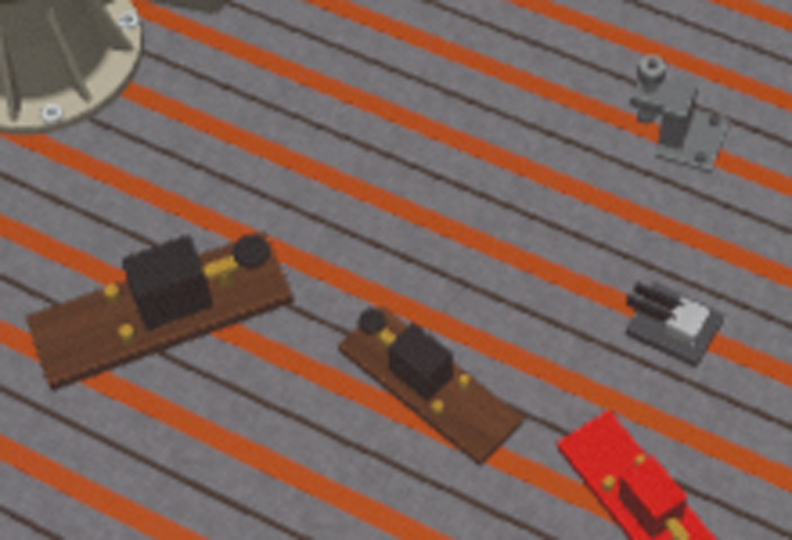

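Crop: the small brown key's knob is at (370,320) and its bare tongue ends at (523,413)/(480,462). The clamp's head is at (651,68), and its flange lies to the lower right, so the throat opens up-left. I'll take the axes by ray-plane intersection, and use depth for the edges.

```bash
cat >> h.py <<'E'
def ray(fn,uv,h):
    z=np.load(f'pics/{fn}.npz');fx,fy,cx,cy=z['k'];W=z['W']
    d=W[:3,:3]@[(uv[0]-cx)/fx,(uv[1]-cy)/fy,1];o=W[:3,3];return o+d*(h-o[2])/d[2]
E
python3 - <<'E'
from h import *
f=lambda c,h:ray('scene0',(c[0]/3.6+190-.4,c[1]/3.6+170-.4),h).round(4)
print('tongue end',f((523,413),.012),f((480,462),.012),'back left',f((340,347),.012))
print('box top',[f(c,.058) for c in((403,325),(452,352),(421,378),(390,352))])
print('terms',f((464,380),.024),f((437,406),.024),'knob',f((371,320),.041))
print('flange',[f(c,.006) for c in((713,170),(733,125),(656,155))],'bolts',f((715,118),.008),f((701,157),.008))
print('head',f((651,63),.098))
P=cloud('scene0')
q=P[180:225,355:400].reshape(-1,3);q=q[(q[:,0]>.55)&(q[:,0]<.72)&(q[:,1]>.13)&(q[:,1]<.26)]
for lo,hi in((.092,.1),(.055,.066)):
  s=q[(q[:,2]>lo)&(q[:,2]<hi)];print(lo,len(s),s.mean(0),s.min(0),s.max(0))
  print(cv2.minAreaRect((s[:,:2]*1000).astype(np.float32)))
c=P[120:200,340:410];print(len(c))
E
```

```text
tongue end [ 0.6505 -0.1539  0.012 ] [ 0.6385 -0.2158  0.012 ] back left [ 0.4671 -0.1705  0.012 ]
box top [array([ 0.5229, -0.1456,  0.058 ]), array([ 0.576, -0.15 ,  0.058]), array([ 0.5639, -0.1865,  0.058 ]), array([ 0.5262, -0.1758,  0.058 ])]
terms [ 0.5899 -0.1541  0.024 ] [ 0.5806 -0.1892  0.024 ] knob [ 0.4884 -0.1459  0.041 ]
flange [array([0.695 , 0.1817, 0.006 ]), array([0.6907, 0.2433, 0.006 ]), array([0.6365, 0.1726, 0.006 ])] bolts [0.6712 0.2416 0.008 ] [0.6783 0.1897 0.008 ]
head [0.6076 0.2073 0.098 ]
0.092 27 [0.61155463 0.20215886 0.09615054] [0.5976781  0.19018289 0.09211059] [0.62345742 0.21782669 0.09983893]
((609.7179565429688, 203.9993896484375), (25.076066970825195, 26.280515670776367), 20.756572723388672)
0.055 117 [0.63020536 0.20245014 0.06157859] [0.59594272 0.18227728 0.05539319] [0.65599035 0.23056444 0.06565069]
((625.8599853515625, 205.10353088378906), (58.89128112792969, 48.91607666015625), 4.464813232421875)
80
```

The key meant is the small brown one: yaw about -14°, box centre near (0.547,-0.163). I'll hover above it with the yaw half-turned (166°), which keeps joint 6 mid-range.

Emit:
{"api": "play_rows", "payload": {
  "steps": [
    {"claw": 0, "dp": [0.0355, -0.0184, 0], "angular": [0, 0, 0]},
    {"claw": 0, "dp": [0.0355, -0.0184, 0], "angular": [0, 0, 0]},
    {"claw": 0, "dp": [0.0355, -0.0184, 0], "angular": [0, 0, 0]},
    {"claw": 0, "dp": [0.0355, -0.0184, 0], "angular": [0, 0, 0]},
    {"claw": 0, "dp": [0.0355, -0.0184, 0], "angular": [0, 0, 0]},
    {"claw": 0, "dp": [0.0355, -0.0184, 0], "angular": [0, 0, 0]},
    {"claw": 0, "dp": [0.0355, -0.0184, 0], "angular": [0, 0, 0]},
    {"claw": 0, "dp": [0.0355, -0.0184, 0], "angular": [0, 0, 0]}
  ]
}}

```text
clock: 0.82
tcp_pos: [0.4115, -0.3065, 0.2392]
orientation: [-0.0, 0.986, 0.169, -0.0]
wrist_force: [-0.0, -0.5, -1.1]
finger_gap: 0.0852
```

Emit:
{"api": "play_rows", "payload": {
  "steps": [
    {"claw": 0, "dp": [0.0355, -0.0184, 0], "angular": [0, 0, 0]},
    {"claw": 0, "dp": [0.0355, -0.0184, 0], "angular": [0, 0, 0]},
    {"claw": 0, "dp": [0.0355, -0.0184, 0], "angular": [0, 0, 0]},
    {"claw": 0, "dp": [0.0355, -0.0184, 0], "angular": [0, 0, 0]},
    {"claw": 0, "dp": [0.0355, -0.0184, 0], "angular": [0, 0, 0]},
    {"claw": 0, "dp": [0, 0, 0], "angular": [0, 0, -7.1]},
    {"claw": 0, "dp": [0, 0, 0], "angular": [0, 0, -7.1]},
    {"claw": 0, "dp": [0, 0, 0], "angular": [0, 0, -7.1]}
  ]
}}

```text
clock: 1.48
tcp_pos: [0.5476, -0.161, 0.2386]
orientation: [-0.0, 0.936, 0.353, -0.0]
wrist_force: [-0.5, -1.8, -1.0]
finger_gap: 0.0852
```

Emit:
{"api": "play_rows", "payload": {
  "steps": [
    {"claw": 0, "dp": [0, 0, 0], "angular": [0, 0, -7.1]},
    {"claw": 0, "dp": [0, 0, 0], "angular": [0, 0, -7.1]},
    {"claw": 0, "dp": [0, 0, 0], "angular": [0, 0, -7.1]},
    {"claw": 0, "dp": [0, 0, 0], "angular": [0, 0, -7.1]},
    {"claw": 0, "dp": [0, 0, 0], "angular": [0, 0, -7.1]},
    {"claw": 0, "dp": [0, 0, 0], "angular": [0, 0, -7.1]},
    {"claw": 0, "dp": [0, 0, 0], "angular": [0, 0, -7.1]},
    {"claw": 0, "dp": [0, 0, 0], "angular": [0, 0, -7.1]}
  ]
}}

```text
clock: 2.15
tcp_pos: [0.547, -0.1622, 0.2389]
orientation: [-0.0, 0.656, 0.755, -0.0]
wrist_force: [-0.1, 0.6, -0.8]
finger_gap: 0.085
```

Emit:
{"api": "play_rows", "payload": {
  "steps": [
    {"claw": 0, "dp": [0, 0, 0], "angular": [0, 0, -7.1]},
    {"claw": 0, "dp": [0, 0, 0], "angular": [0, 0, -7.1]},
    {"claw": 0, "dp": [0, 0, 0], "angular": [0, 0, -7.1]},
    {"claw": 0, "dp": [0, 0, 0], "angular": [0, 0, -7.1]},
    {"claw": 0, "dp": [0, 0, 0], "angular": [0, 0, -7.1]},
    {"claw": 0, "dp": [0, 0, 0], "angular": [0, 0, -7.1]},
    {"claw": 0, "dp": [0, 0, 0], "angular": [0, 0, -7.1]},
    {"claw": 0, "dp": [0, 0, 0], "angular": [0, 0, -7.1]}
  ]
}}

```text
clock: 2.82
tcp_pos: [0.547, -0.1622, 0.2389]
orientation: [-0.0, 0.218, 0.976, 0.0]
wrist_force: [-0.2, 0.4, -0.2]
finger_gap: 0.0856
```

```bash
cat >> h.py <<'E'
def st():
    s=env.get_state();m=Rq(s['orientation']).as_matrix()
    print('t',round(s['clock'],2),'tcp',s['tcp_pos'].round(4),'yaw',np.degrees(np.arctan2(m[1,0],m[0,0])).round(2),'tilt',np.degrees(np.arccos(-m[2,2])).round(2),'F',s['wrist_force'].round(1),'M',s['ft_torque'].round(3),'gap',round(s['finger_gap'],4),'q',s['joint_pos'].round(2));return s,m
def go(p,yaw):
    s,m=st();print('dp tool',(m.T@(np.array(p)-s['tcp_pos'])).round(4),'turn z',round(-((yaw-np.degrees(np.arctan2(m[1,0],m[0,0]))+180)%360-180),2))
E
python3 - <<'E'
from h import *
snap('wrist','w1'); snap('scene','s1');st()
P=cloud('w1')
for lo,hi,t in((.008,.016,'plinth'),(.054,.062,'box')):
    m=((P[...,2]>lo)&(P[...,2]<hi)).astype(np.uint8)
    n,l,ss,c=cv2.connectedComponentsWithStats(m)
    for i in range(1,n):
        if ss[i,4]>300:
            q=P[l==i][:,:2];r=cv2.minAreaRect((q*1000).astype(np.float32));print(t,ss[i],np.round(r[0],1),np.round(r[1],1),round(r[2],1))
E
```

```text
t 2.92 tcp [ 0.547  -0.1622  0.2389] yaw 154.45 tilt 0.04 F [-0.1  0.3 -0.9] M [-0.062  0.013  0.009] gap 0.085 q [-0.43  0.31  0.03  1.3  -0.    0.02]
plinth [  21    0  266   67 5411] [ 330.  -229.9] [243.2  54.5] 64.5
plinth [ 280  131   85  172 6082] [ 560.1 -164.5] [ 60.  180.5] 75.4
plinth [524 261  28  59 468] [736.   21.1] [11.6 74.5] 88.8
plinth [ 46 268  51  78 477] [ 527.1 -464.4] [10.  99.6] 87.7
plinth [ 483  273   34   63 1080] [734.5 -22.4] [22.9 76.2] 86.3
plinth [ 364  323   58   78 3028] [ 751.3 -165.1] [ 60.5 104.5] 62.0
box [229   0  39  18 301] [ 364.9 -141.5] [30.5 12.2] 64.6
box [ 300  193   46   58 1985] [ 550.1 -162. ] [36.  50.1] 75.6
```

View pics/w1.png

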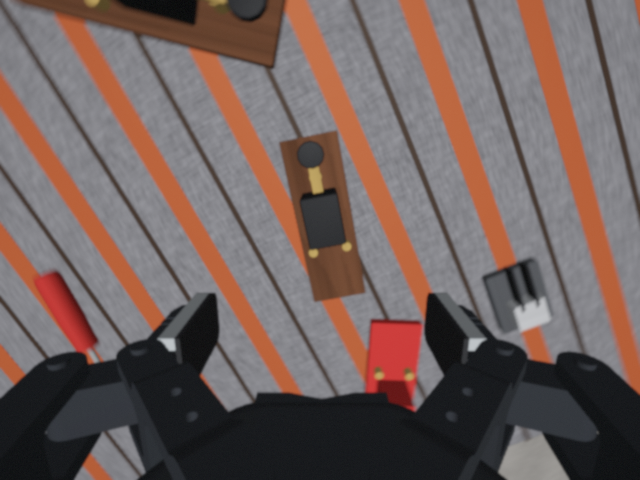

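Wrist view: the brown key at (322,215) with its knob at (310,153). It measures 60×180.5 mm with a 36×50 mm box, which matches. Box centre is (0.550,-0.162), yaw -14.5°. Next I'll align, descend and grip.

Emit:
{"api": "play_rows", "payload": {
  "steps": [
    {"claw": 0, "dp": [0, 0, 0], "angular": [0, 0, -5.5]},
    {"claw": 0, "dp": [0, 0, 0], "angular": [0, 0, -5.5]},
    {"claw": 0, "dp": [-0.003, 0, 0.03], "angular": [0, 0, 0]},
    {"claw": 0, "dp": [0, 0, 0.035], "angular": [0, 0, 0]},
    {"claw": 0, "dp": [0, 0, 0.035], "angular": [0, 0, 0]},
    {"claw": 0, "dp": [0, 0, 0.03], "angular": [0, 0, 0]},
    {"claw": 0, "dp": [0, 0, 0], "angular": [0, 0, 0]},
    {"claw": 0, "dp": [0, 0, 0], "angular": [0, 0, 0]}
  ]
}}

```text
clock: 3.58
tcp_pos: [0.5486, -0.1624, 0.1079]
orientation: [-0.002, 0.128, 0.992, 0.001]
wrist_force: [-0.6, 0.7, 1.7]
finger_gap: 0.0856
```

```bash
python3 -c "
from h import *
go([.5501,-.162,.030],165.5)"
```

```text
t 3.58 tcp [ 0.5486 -0.1624  0.1079] yaw 165.29 tilt 0.25 F [-0.6  0.7  1.7] M [-0.011 -0.053  0.005] gap 0.0856 q [-0.43  0.38 -0.19  1.01 -0.   -0.17]
dp tool [-0.0017  0.0007  0.0779] turn z -0.21
```

Emit:
{"api": "play_rows", "payload": {
  "steps": [
    {"claw": 0, "dp": [0, 0, 0.03], "angular": [0, 0, -0.2]},
    {"claw": 0, "dp": [0, 0, 0.03], "angular": [0, 0, 0]},
    {"claw": 0, "dp": [0, 0, 0.017], "angular": [0, 0, 0]},
    {"claw": 0, "dp": [0, 0, 0], "angular": [0, 0, 0]},
    {"claw": 100, "dp": [0, 0, 0], "angular": [0, 0, 0]},
    {"claw": 200, "dp": [0, 0, 0], "angular": [0, 0, 0]},
    {"claw": 200, "dp": [0, 0, 0], "angular": [0, 0, 0]},
    {"claw": 200, "dp": [0, 0, 0], "angular": [0, 0, 0]}
  ],
  "force": 60
}}

```text
clock: 4.25
tcp_pos: [0.5517, -0.1637, 0.0345]
orientation: [0.002, 0.125, 0.992, -0.001]
wrist_force: [-0.8, 0.2, -0.0]
finger_gap: 0.0389
```

Emit:
{"api": "play_rows", "payload": {
  "steps": [
    {"claw": 200, "dp": [0, 0, 0], "angular": [0, 0, 0]},
    {"claw": 200, "dp": [0, 0, 0], "angular": [0, 0, 0]},
    {"claw": 200, "dp": [0, 0, 0], "angular": [0, 0, 0]},
    {"claw": 200, "dp": [0, 0, 0], "angular": [0, 0, 0]},
    {"claw": 200, "dp": [0, 0, -0.02], "angular": [0, 0, 0]},
    {"claw": 200, "dp": [0, 0, -0.025], "angular": [0, 0, 0]},
    {"claw": 200, "dp": [0, 0, -0.025], "angular": [0, 0, 0]},
    {"claw": 200, "dp": [0, 0, 0], "angular": [0, 0, 0]}
  ]
}}

```text
clock: 4.92
tcp_pos: [0.5529, -0.1642, 0.1074]
orientation: [0.004, 0.125, 0.992, -0.001]
wrist_force: [1.9, -0.5, -3.2]
finger_gap: 0.0349
```

```bash
python3 - <<'E'
from h import *
# clamp from s1
P=cloud('s1')
q=P[170:225,350:405].reshape(-1,3);q=q[(q[:,0]>.55)&(q[:,0]<.75)&(q[:,1]>.12)&(q[:,1]<.28)]
for lo,hi in((.004,.009),(.058,.066),(.092,.102)):
  s=q[(q[:,2]>lo)&(q[:,2]<hi)];r=cv2.minAreaRect((s[:,:2]*1000).astype(np.float32));print(lo,len(s),r)
paddle=P[245:275,360:395].reshape(-1,3);paddle=paddle[(paddle[:,2]>.01)&(paddle[:,2]<.045)];print('paddle',paddle.min(0),paddle.max(0))
go([.46,.19,.12],-175.5+0)
E
```

```text
0.004 359 ((650.1945190429688, 200.1179962158203), (198.47560119628906, 159.94473266601562), 0.39818933606147766)
0.058 93 ((625.3250732421875, 205.08663940429688), (58.70229721069336, 47.84635925292969), 7.196961402893066)
0.092 34 ((610.2664794921875, 203.6280517578125), (23.407865524291992, 24.581947326660156), 55.667701721191406)
paddle [ 0.68685528 -0.06205108  0.01005275] [0.77229978 0.03595683 0.04247627]
t 4.92 tcp [ 0.5529 -0.1642  0.1074] yaw 165.62 tilt 0.46 F [ 1.9 -0.5 -3.2] M [-0.063 -0.094 -0.054] gap 0.0349 q [-0.43  0.38 -0.19  0.99 -0.   -0.18]
dp tool [ 0.1778  0.3201 -0.0144] turn z -18.88
```

Gripped and lifted (gap 34.9 mm). I'll carry it high to where the wrist camera can look at the clamp.

Emit:
{"api": "play_rows", "payload": {
  "steps": [
    {"claw": 200, "dp": [-0.009, 0.03, -0.02], "angular": [0, 0, 0]},
    {"claw": 200, "dp": [-0.009, 0.035, -0.015], "angular": [0, 0, 0]},
    {"claw": 200, "dp": [-0.009, 0.038, -0.012], "angular": [0, 0, 0]},
    {"claw": 200, "dp": [-0.009, 0.038, -0.012], "angular": [0, 0, 0]},
    {"claw": 200, "dp": [-0.009, 0.038, -0.012], "angular": [0, 0, 0]},
    {"claw": 200, "dp": [-0.009, 0.038, -0.01], "angular": [0, 0, 0]},
    {"claw": 200, "dp": [-0.008, 0.038, -0.01], "angular": [0, 0, 0]},
    {"claw": 200, "dp": [-0.008, 0.038, -0.002], "angular": [0, 0, 0]}
  ]
}}

```text
clock: 5.58
tcp_pos: [0.6916, 0.1053, 0.1961]
orientation: [0.001, 0.125, 0.992, 0.0]
wrist_force: [1.2, -0.2, -3.4]
finger_gap: 0.0351
```

Emit:
{"api": "play_rows", "payload": {
  "steps": [
    {"claw": 200, "dp": [0, 0, 0], "angular": [0, 0, 6]},
    {"claw": 200, "dp": [0, 0, 0], "angular": [0, 0, 6]},
    {"claw": 200, "dp": [0, 0, 0], "angular": [0, 0, 6]},
    {"claw": 200, "dp": [0, 0, 0], "angular": [0, 0, 6]},
    {"claw": 200, "dp": [0, 0, 0], "angular": [0, 0, 6]},
    {"claw": 200, "dp": [0, 0, 0], "angular": [0, 0, 6]},
    {"claw": 200, "dp": [0, 0, 0], "angular": [0, 0, 0]},
    {"claw": 200, "dp": [0, 0, 0], "angular": [0, 0, 0]}
  ]
}}

```text
clock: 6.25
tcp_pos: [0.6902, 0.1034, 0.1939]
orientation: [-0.001, 0.424, 0.906, -0.0]
wrist_force: [-0.2, -0.0, -3.7]
finger_gap: 0.035
```

```bash
python3 - <<'E'
from h import *
snap('wrist','w2');st()
P=cloud('w2');print(proj('w2',[.61,.203,.098]))
for lo,hi,t in((.003,.009,'flange'),(.058,.066,'arm'),(.094,.102,'head')):
    m=((P[...,2]>lo)&(P[...,2]<hi)&(P[...,0]>.56)&(P[...,0]<.74)&(P[...,1]>.14)&(P[...,1]<.28)).astype(np.uint8)
    m=cv2.morphologyEx(m,cv2.MORPH_OPEN,np.ones((3,3),np.uint8))
    n,l,ss,c=cv2.connectedComponentsWithStats(m)
    for i in range(1,n):
        if ss[i,4]>60:
            q=P[l==i];r=cv2.minAreaRect((q[:,:2]*1000).astype(np.float32));print(t,ss[i],np.round(r[0],1),np.round(r[1],1),round(r[2],1),np.median(q[:,2]).round(4))
E
```

```text
t 6.3 tcp [0.6902 0.1034 0.1942] yaw 129.79 tilt 0.09 F [ 0.5 -0.6 -3.4] M [ 0.037  0.048 -0.024] gap 0.0349 q [ 0.03  0.58  0.34  1.34 -0.    0.91]
[[325.57914007  39.50065374]]
flange [ 370   69   55   69 1536] [673.2 222.1] [33.  48.5] 7.2 0.0055
arm [ 298   43   97   67 3295] [625.9 205.3] [59.1 44.1] 7.1 0.0614
head [ 306   16   45   50 1666] [611.9 203.6] [26.  26.6] 12.4 0.0975
```

View pics/w2.png

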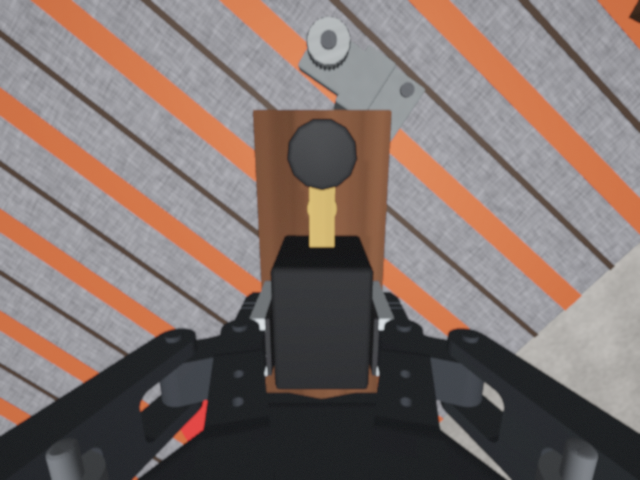

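Wrist view: the clamp's head is at (329,42) and its arm and flange run to (405,90). The clamp fit is screw (0.6117,0.2035), yaw 7.1°, with the head and arm fits agreeing within 1 mm. The held key is straight in the jaws. Next, the key's pose in the tool frame.

```bash
python3 - <<'E'
from h import *
s,m=st();P=(cloud('w2')-s['tcp_pos'])@m
a=P[250:380,275:365];print('box top z',np.nanmedian(P[300:380,285:355,2]));b=P[115:280,250:270];
q=P[240:400,260:385].reshape(-1,3);zt=np.nanmedian(P[300:380,285:355,2]);q=q[abs(q[:,2]-zt)<.004];print(cv2.minAreaRect((q[:,:2]*1000).astype(np.float32)))
zp=np.nanmedian(P[180:230,265:290,2]);q=P[100:300,240:400].reshape(-1,3);q=q[abs(q[:,2]-zp)<.003];print('plinth top z',zp,q.min(0),q.max(0))
k=np.polyfit(*P[130:240,322,:][:,[0,2]].T,1)
q=P[112:235,258:285].reshape(-1,3);q=q[abs(q[:,2]-zp)<.006];print('pitch',np.degrees(np.polyfit(q[:,0],q[:,2],1)[0]))
c=np.array([.6117,.2035]);u=np.array([np.cos(np.radians(7.1)),np.sin(np.radians(7.1))]);print(c-.08*u,c-.14*u)
go([*(c-.14*u),.19],187.1)
E
```

```text
t 6.3 tcp [0.6902 0.1034 0.1942] yaw 129.79 tilt 0.09 F [ 0.5 -0.6 -3.4] M [ 0.037  0.048 -0.024] gap 0.0349 q [ 0.03  0.58  0.34  1.34 -0.    0.91]
box top z -0.0222913361935269
((2.151639938354492, 0.011289596557617188), (45.033172607421875, 50.55515670776367), 89.47055053710938)
plinth top z 0.02350593642754334 [-0.00194413 -0.03032091  0.02050757] [0.08192282 0.03000838 0.02587791]
pitch -0.29554075974289606
[0.53231344 0.19361188] [0.47277353 0.18619579]
t 6.3 tcp [0.6902 0.1034 0.1942] yaw 129.79 tilt 0.09 F [ 0.5 -0.6 -3.4] M [ 0.037  0.048 -0.024] gap 0.0349 q [ 0.03  0.58  0.34  1.34 -0.    0.91]
dp tool [ 0.2028 -0.1141  0.0045] turn z -57.31
```

Emit:
{"api": "play_rows", "payload": {
  "steps": [
    {"claw": 200, "dp": [0.0335, -0.019, 0], "angular": [0, 0, 0]},
    {"claw": 200, "dp": [0.0335, -0.019, 0], "angular": [0, 0, 0]},
    {"claw": 200, "dp": [0.0335, -0.019, 0], "angular": [0, 0, 0]},
    {"claw": 200, "dp": [0.0335, -0.019, 0], "angular": [0, 0, 0]},
    {"claw": 200, "dp": [0.0335, -0.019, 0], "angular": [0, 0, 0]},
    {"claw": 200, "dp": [0.0335, -0.019, 0], "angular": [0, 0, 0]},
    {"claw": 200, "dp": [0, 0, 0], "angular": [0, 0, -7.15]},
    {"claw": 200, "dp": [0, 0, 0], "angular": [0, 0, -7.15]}
  ]
}}

```text
clock: 6.97
tcp_pos: [0.4717, 0.1863, 0.1954]
orientation: [-0.0, 0.305, 0.952, -0.0]
wrist_force: [1.1, -0.5, -3.7]
finger_gap: 0.035
```

Emit:
{"api": "play_rows", "payload": {
  "steps": [
    {"claw": 200, "dp": [0, 0, 0], "angular": [0, 0, -7.15]},
    {"claw": 200, "dp": [0, 0, 0], "angular": [0, 0, -7.15]},
    {"claw": 200, "dp": [0, 0, 0], "angular": [0, 0, -7.15]},
    {"claw": 200, "dp": [0, 0, 0], "angular": [0, 0, -7.15]},
    {"claw": 200, "dp": [0, 0, 0], "angular": [0, 0, -7.15]},
    {"claw": 200, "dp": [0, 0, 0], "angular": [0, 0, -7.15]},
    {"claw": 200, "dp": [0, 0, 0.03], "angular": [0, 0, 0]},
    {"claw": 200, "dp": [0, 0, 0], "angular": [0, 0, 0]}
  ]
}}

```text
clock: 7.63
tcp_pos: [0.4723, 0.1849, 0.1616]
orientation: [-0.003, -0.061, 0.998, -0.0]
wrist_force: [-2.3, 0.0, -5.8]
finger_gap: 0.0347
```

```bash
python3 - <<'E'
from h import *
go([.4747,.1864,.037],187.1)
E
```

```text
t 7.63 tcp [0.4723 0.1849 0.1616] yaw -173.06 tilt 0.31 F [-2.3  0.  -5.8] M [-0.03   0.178  0.001] gap 0.0347 q [ 0.21  0.23 -0.27  1.08 -0.    0.09]
dp tool [-0.0033  0.0013  0.1246] turn z -0.16
```

Emit:
{"api": "play_rows", "payload": {
  "steps": [
    {"claw": 200, "dp": [-0.003, 0.001, 0.03], "angular": [0, 0, 0]},
    {"claw": 200, "dp": [0, 0, 0.035], "angular": [0, 0, 0]},
    {"claw": 200, "dp": [0, 0, 0.03], "angular": [0, 0, 0]},
    {"claw": 200, "dp": [0, 0, 0.015], "angular": [0, 0, 0]},
    {"claw": 200, "dp": [0, 0, 0.008], "angular": [0, 0, 0]},
    {"claw": 200, "dp": [0, 0, 0.003], "angular": [0, 0, 0]},
    {"claw": 200, "dp": [0, 0, 0], "angular": [0, 0, 0]},
    {"claw": 200, "dp": [0, 0, 0], "angular": [0, 0, 0]}
  ]
}}

```text
clock: 8.3
tcp_pos: [0.4787, 0.1871, 0.0456]
orientation: [0.001, -0.06, 0.998, 0.0]
wrist_force: [-0.1, 0.0, -4.1]
finger_gap: 0.0353
```

```bash
python3 - <<'E'
from h import *
go([.4747,.1864,.0355],187.1)
E
```

```text
t 8.3 tcp [0.4787 0.1871 0.0456] yaw -173.16 tilt 0.13 F [-0.1  0.  -4.1] M [ 0.052  0.026 -0.004] gap 0.0353 q [ 0.22  0.34 -0.43  0.8  -0.    0.1 ]
dp tool [ 0.0041 -0.0002  0.0101] turn z -0.26
```

Emit:
{"api": "play_rows", "payload": {
  "steps": [
    {"claw": 200, "dp": [0, 0, 0.004], "angular": [0, 0, -0.2]},
    {"claw": 200, "dp": [0, 0, 0.003], "angular": [0, 0, 0]},
    {"claw": 200, "dp": [0, 0, 0.001], "angular": [0, 0, 0]},
    {"claw": 200, "dp": [0, 0, 0.001], "angular": [0, 0, 0]},
    {"claw": 200, "dp": [0, 0, 0.001], "angular": [0, 0, 0]},
    {"claw": 200, "dp": [0, 0, 0], "angular": [0, 0, 0]},
    {"claw": 200, "dp": [0, 0, 0], "angular": [0, 0, 0]},
    {"claw": 200, "dp": [0, 0, 0], "angular": [0, 0, 0]}
  ]
}}

```text
clock: 8.97
tcp_pos: [0.4775, 0.1869, 0.0345]
orientation: [0.0, -0.061, 0.998, -0.0]
wrist_force: [-2.3, -0.1, 0.9]
finger_gap: 0.0351
```

```bash
python3 - <<'E'
from h import *
snap('scene','s3');go([.5343,.1939,.0355],187.1)
im=cv2.imread('pics/s3.png');cv2.imwrite('pics/s3c.png',cv2.resize(im[150:260,290:430],None,fx=5,fy=5,interpolation=cv2.INTER_CUBIC))
E
```

```text
t 9.02 tcp [0.4775 0.1869 0.0346] yaw -172.97 tilt 0.02 F [-3.1 -0.1  2. ] M [-0.094  0.15   0.004] gap 0.0354 q [ 0.22  0.35 -0.44  0.78 -0.    0.09]
dp tool [-0.0572  0.     -0.0009] turn z -0.07
```

View pics/s3c.png

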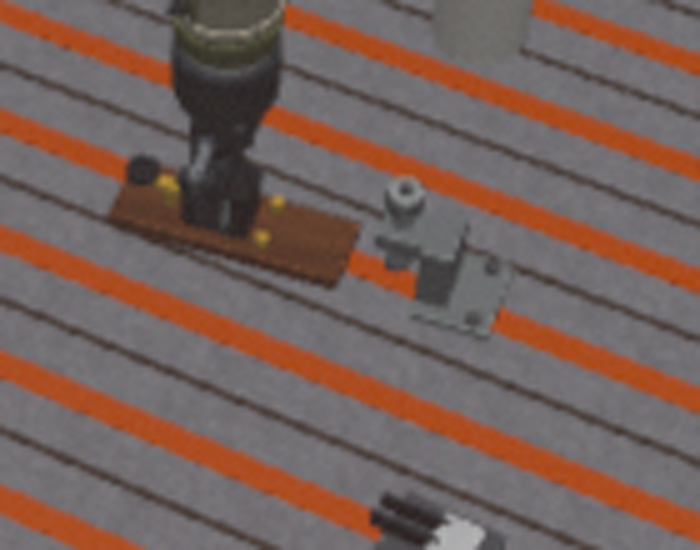

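View: the key is flat and in line with the throat, its tongue end at (350,255) short of the clamp at (405,240). Sliding it in.

Emit:
{"api": "play_rows", "payload": {
  "steps": [
    {"claw": 200, "dp": [-0.008, 0, -0.0005], "angular": [0, 0, 0]},
    {"claw": 200, "dp": [-0.01, 0, 0], "angular": [0, 0, 0]},
    {"claw": 200, "dp": [-0.01, 0, 0], "angular": [0, 0, 0]},
    {"claw": 200, "dp": [-0.01, 0, 0], "angular": [0, 0, 0]},
    {"claw": 200, "dp": [-0.008, 0, 0], "angular": [0, 0, 0]},
    {"claw": 200, "dp": [-0.004, 0, 0], "angular": [0, 0, 0]},
    {"claw": 200, "dp": [0, 0, 0], "angular": [0, 0, 0]},
    {"claw": 200, "dp": [0, 0, 0], "angular": [0, 0, 0]}
  ]
}}

```text
clock: 9.68
tcp_pos: [0.5276, 0.193, 0.0346]
orientation: [0.0, -0.061, 0.998, -0.0]
wrist_force: [1.7, 0.3, -2.2]
finger_gap: 0.035
```

```bash
python3 - <<'E'
from h import *
go([.5343,.1939,.0355],187.1)
E
```

```text
t 9.68 tcp [0.5276 0.193  0.0346] yaw -172.98 tilt 0.03 F [ 1.7  0.3 -2.2] M [-0.025 -0.354 -0.074] gap 0.035 q [ 0.21  0.43 -0.31  0.83 -0.    0.09]
dp tool [-0.0068  0.0001 -0.0009] turn z -0.08
```

Emit:
{"api": "play_rows", "payload": {
  "steps": [
    {"claw": 200, "dp": [-0.0015, 0, 0], "angular": [0, 0, 0]},
    {"claw": 200, "dp": [-0.0015, 0, 0], "angular": [0, 0, 0]},
    {"claw": 200, "dp": [-0.0015, 0, 0], "angular": [0, 0, 0]},
    {"claw": 200, "dp": [-0.001, 0, 0], "angular": [0, 0, 0]},
    {"claw": 200, "dp": [-0.001, 0, 0], "angular": [0, 0, 0]},
    {"claw": 200, "dp": [0, 0, 0], "angular": [0, 0, 0]},
    {"claw": 200, "dp": [0, 0, 0], "angular": [0, 0, 0]},
    {"claw": 200, "dp": [0, 0, 0], "angular": [0, 0, 0]}
  ]
}}

```text
clock: 10.35
tcp_pos: [0.5339, 0.1938, 0.0347]
orientation: [0.0, -0.061, 0.998, 0.0]
wrist_force: [0.6, 0.4, -3.1]
finger_gap: 0.0352
```

Emit:
{"api": "play_rows", "payload": {
  "steps": [
    {"claw": 200, "dp": [-0.001, 0, 0], "angular": [0, 0, 0]},
    {"claw": 200, "dp": [-0.001, 0, 0], "angular": [0, 0, 0]},
    {"claw": 200, "dp": [0, 0, 0], "angular": [0, 0, 0]},
    {"claw": 200, "dp": [0, 0, 0], "angular": [0, 0, 0]},
    {"claw": 200, "dp": [0, 0, 0], "angular": [0, 0, 0]},
    {"claw": 200, "dp": [0, 0, 0], "angular": [0, 0, 0]},
    {"claw": 200, "dp": [0, 0, 0], "angular": [0, 0, 0]},
    {"claw": 200, "dp": [0, 0, 0], "angular": [0, 0, 0]}
  ]
}}

```text
clock: 11.02
tcp_pos: [0.5339, 0.1938, 0.0348]
orientation: [-0.001, -0.061, 0.998, -0.0]
wrist_force: [-5.6, -0.6, 2.1]
finger_gap: 0.0354
```

The key touches the post: the TCP stopped at 0.5339 (0.5343 expected) with -5.6 N. Next I release, rise and turn the wrist to the anticlockwise end of joint 6's range, so one grip can do the whole turn.

Emit:
{"api": "play_rows", "payload": {
  "steps": [
    {"claw": 150, "dp": [0, 0, 0], "angular": [0, 0, 0]},
    {"claw": 0, "dp": [0, 0, 0], "angular": [0, 0, 0]},
    {"claw": 0, "dp": [0, 0, 0], "angular": [0, 0, 0]},
    {"claw": 0, "dp": [0, 0, 0], "angular": [0, 0, 0]},
    {"claw": 0, "dp": [0, 0, 0], "angular": [0, 0, 0]},
    {"claw": 0, "dp": [0, 0, -0.02], "angular": [0, 0, 0]},
    {"claw": 0, "dp": [0, 0, -0.04], "angular": [0, 0, 0]},
    {"claw": 0, "dp": [0, 0, -0.04], "angular": [0, 0, 0]}
  ]
}}

```text
clock: 11.68
tcp_pos: [0.5342, 0.1937, 0.1344]
orientation: [-0.002, -0.061, 0.998, -0.0]
wrist_force: [0.9, 0.8, 0.6]
finger_gap: 0.0856
```

Emit:
{"api": "play_rows", "payload": {
  "steps": [
    {"claw": 0, "dp": [0, 0, -0.04], "angular": [0, 0, -7.1]},
    {"claw": 0, "dp": [0, 0, -0.04], "angular": [0, 0, -7.1]},
    {"claw": 0, "dp": [0, 0, 0], "angular": [0, 0, -7.1]},
    {"claw": 0, "dp": [0, 0, 0], "angular": [0, 0, -7.1]},
    {"claw": 0, "dp": [0, 0, 0], "angular": [0, 0, -7.1]},
    {"claw": 0, "dp": [0, 0, 0], "angular": [0, 0, -7.1]},
    {"claw": 0, "dp": [0, 0, 0], "angular": [0, 0, -7.1]},
    {"claw": 0, "dp": [0, 0, 0], "angular": [0, 0, -7.1]}
  ]
}}

```text
clock: 12.35
tcp_pos: [0.5359, 0.1941, 0.215]
orientation: [0.0, -0.531, 0.847, -0.0]
wrist_force: [0.7, -0.2, -0.1]
finger_gap: 0.0853
```

Emit:
{"api": "play_rows", "payload": {
  "steps": [
    {"claw": 0, "dp": [0, 0, 0], "angular": [0, 0, -7.1]},
    {"claw": 0, "dp": [0, 0, 0], "angular": [0, 0, -7.1]},
    {"claw": 0, "dp": [0, 0, 0], "angular": [0, 0, -7.1]},
    {"claw": 0, "dp": [0, 0, 0], "angular": [0, 0, -7.1]},
    {"claw": 0, "dp": [0, 0, 0], "angular": [0, 0, -7.1]},
    {"claw": 0, "dp": [0, 0, 0], "angular": [0, 0, -7.1]},
    {"claw": 0, "dp": [0, 0, 0], "angular": [0, 0, -7.1]},
    {"claw": 0, "dp": [0, 0, 0], "angular": [0, 0, -7.1]}
  ]
}}

```text
clock: 13.02
tcp_pos: [0.5359, 0.1941, 0.2149]
orientation: [-0.0, 0.87, -0.493, 0.0]
wrist_force: [-0.5, 0.2, -0.1]
finger_gap: 0.0854
```

```bash
python3 - <<'E'
from h import *
snap('wrist','w4');snap('scene','s4')
P=cloud('w4')
for lo,hi,t,a in((.008,.016,'plinth',500),(.054,.0655,'boxarm',300),(.094,.102,'head',60)):
    m=((P[...,2]>lo)&(P[...,2]<hi)&(P[...,0]>.42)&(P[...,0]<.72)&(P[...,1]>.12)&(P[...,1]<.28)).astype(np.uint8)
    m=cv2.morphologyEx(m,cv2.MORPH_OPEN,np.ones((3,3),np.uint8))
    n,l,ss,c=cv2.connectedComponentsWithStats(m)
    for i in range(1,n):
        if ss[i,4]>a:
            q=P[l==i];r=cv2.minAreaRect((q[:,:2]*1000).astype(np.float32));print(t,ss[i],np.round(r[0],1),np.round(r[1],1),round(r[2],1),np.median(q[:,2]).round(4))
go([.6117,.2035,.2],3.4)
E
```

```text
plinth [ 234  146  175   95 5163] [541.7 195.4] [180.8  60.1] 7.0 0.0114
plinth [344 240  44  32 677] [473.2 206.8] [46.3 20.9] 7.1 0.0115
boxarm [ 181  144   81   70 2333] [625.4 205.8] [59.4 44.3] 7.3 0.0614
boxarm [ 293  197   67   57 2309] [531.5 194.1] [50.2 36.1] 6.8 0.0573
head [ 209  177   36   37 1011] [610.8 203.7] [25.5 26.3] 46.8 0.0976
t 13.12 tcp [0.5358 0.194  0.2149] yaw -59.36 tilt 0.03 F [ 0.2  0.5 -0.7] M [-0.042 -0.092  0.003] gap 0.0852 q [ 0.21  0.31 -0.02  1.24 -0.   -1.9 ]
dp tool [ 0.0305 -0.0701  0.0149] turn z -62.76
```

View pics/w4.png

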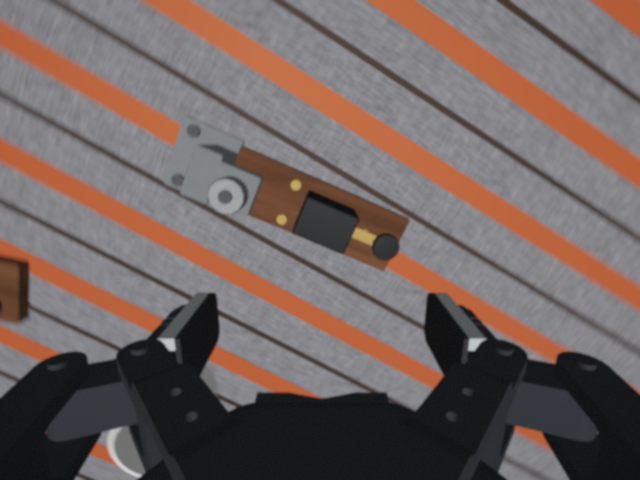

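Wrist view: the tongue is under the arm against the post, head at (227,195). By the numbers the key end is at (0.6310,0.2064) and the post face at (0.6310,0.2061), yaws 7.0° and 7.1°, so it is home. Now over the head.

Emit:
{"api": "play_rows", "payload": {
  "steps": [
    {"claw": 0, "dp": [0.015, -0.035, 0], "angular": [0, 0, 0]},
    {"claw": 0, "dp": [0.015, -0.035, 0], "angular": [0, 0, 0]},
    {"claw": 0, "dp": [0, 0, 0], "angular": [0, 0, -7.1]},
    {"claw": 0, "dp": [0, 0, 0], "angular": [0, 0, -7.1]},
    {"claw": 0, "dp": [0, 0, 0], "angular": [0, 0, -7.1]},
    {"claw": 0, "dp": [0, 0, 0], "angular": [0, 0, -7.1]},
    {"claw": 0, "dp": [0, 0, 0], "angular": [0, 0, -7.1]},
    {"claw": 0, "dp": [0, 0, 0], "angular": [0, 0, -7.1]}
  ]
}}

```text
clock: 13.78
tcp_pos: [0.6113, 0.2039, 0.2146]
orientation: [0.0, 0.989, -0.145, 0.0]
wrist_force: [0.4, 0.3, -1.5]
finger_gap: 0.0856
```

Emit:
{"api": "play_rows", "payload": {
  "steps": [
    {"claw": 0, "dp": [0, 0, 0], "angular": [0, 0, -7.1]},
    {"claw": 0, "dp": [0, 0, 0], "angular": [0, 0, -7.1]},
    {"claw": 0, "dp": [0, 0, 0.03], "angular": [0, 0, 0]},
    {"claw": 0, "dp": [0, 0, 0.03], "angular": [0, 0, 0]},
    {"claw": 0, "dp": [0, 0, 0.015], "angular": [0, 0, 0]},
    {"claw": 0, "dp": [0, 0, 0], "angular": [0, 0, 0]},
    {"claw": 0, "dp": [0, 0, 0], "angular": [0, 0, 0]},
    {"claw": 0, "dp": [0, 0, 0], "angular": [0, 0, 0]}
  ]
}}

```text
clock: 14.45
tcp_pos: [0.612, 0.204, 0.1412]
orientation: [-0.0, 1.0, -0.023, 0.001]
wrist_force: [0.6, 0.3, 0.3]
finger_gap: 0.0854
```

```bash
python3 - <<'E'
from h import *
go([.6112,.2036,.080],0)
E
```

```text
t 14.45 tcp [0.612  0.204  0.1412] yaw -2.66 tilt 0.12 F [0.6 0.3 0.3] M [ 0.069 -0.02   0.012] gap 0.0854 q [ 0.2   0.49  0.06  1.15 -0.   -2.9 ]
dp tool [-0.0009  0.0005  0.0611] turn z -2.66
```

Emit:
{"api": "play_rows", "payload": {
  "steps": [
    {"claw": 0, "dp": [-0.0009, 0.0005, 0.025], "angular": [0, 0, 0]},
    {"claw": 0, "dp": [0, 0, 0.025], "angular": [0, 0, 0]},
    {"claw": 0, "dp": [0, 0, 0.011], "angular": [0, 0, 0]},
    {"claw": 0, "dp": [0, 0, 0], "angular": [0, 0, 0]},
    {"claw": 0, "dp": [0, 0, 0], "angular": [0, 0, 0]},
    {"claw": 0, "dp": [0, 0, 0], "angular": [0, 0, 0]},
    {"claw": 0, "dp": [0, 0, 0], "angular": [0, 0, 0]},
    {"claw": 0, "dp": [0, 0, 0], "angular": [0, 0, 0]}
  ]
}}

```text
clock: 15.12
tcp_pos: [0.6113, 0.2036, 0.0804]
orientation: [-0.0, 1.0, -0.023, 0.001]
wrist_force: [0.5, 0.7, -0.6]
finger_gap: 0.0855
```

```bash
python3 - <<'E'
from h import *
go([.6112,.2036,.080],0)
E
```

```text
t 15.12 tcp [0.6113 0.2036 0.0804] yaw -2.58 tilt 0.15 F [ 0.5  0.7 -0.6] M [ 0.027  0.031 -0.033] gap 0.0855 q [ 0.2   0.53 -0.03  1.01 -0.   -2.9 ]
dp tool [-0.0001  0.      0.0004] turn z -2.58
```

Emit:
{"api": "play_rows", "payload": {
  "steps": [
    {"claw": 120, "dp": [0, 0, 0], "angular": [0, 0, 0]},
    {"claw": 190, "dp": [0, 0, 0], "angular": [0, 0, 0]},
    {"claw": 230, "dp": [0, 0, 0], "angular": [0, 0, 0]},
    {"claw": 230, "dp": [0, 0, 0], "angular": [0, 0, 0]},
    {"claw": 230, "dp": [0, 0, 0], "angular": [0, 0, 0]},
    {"claw": 230, "dp": [0, 0, 0], "angular": [0, 0, 0]},
    {"claw": 230, "dp": [0, 0, 0], "angular": [0, 0, 0]},
    {"claw": 230, "dp": [0, 0, 0], "angular": [0, 0, 0]}
  ],
  "force": 50
}}

```text
clock: 15.78
tcp_pos: [0.6102, 0.2035, 0.079]
orientation: [-0.0, 1.0, -0.022, 0.0]
wrist_force: [-1.1, 0.7, 2.5]
finger_gap: 0.0246
```

```bash
python3 -c "
from h import *
st()"
```

```text
t 15.78 tcp [0.6102 0.2035 0.079 ] yaw -2.57 tilt 0.01 F [-1.1  0.7  2.5] M [ 0.164  0.161 -0.042] gap 0.0246 q [ 0.2   0.53 -0.03  1.01  0.   -2.9 ]
```

Emit:
{"api": "play_rows", "payload": {
  "steps": [
    {"claw": 230, "dp": [0, 0, 0], "angular": [0, 0, 5]},
    {"claw": 230, "dp": [0, 0, 0], "angular": [0, 0, 7]},
    {"claw": 230, "dp": [0, 0, 0], "angular": [0, 0, 7]},
    {"claw": 230, "dp": [0, 0, 0], "angular": [0, 0, 7]},
    {"claw": 230, "dp": [0, 0, 0], "angular": [0, 0, 7]},
    {"claw": 230, "dp": [0, 0, 0], "angular": [0, 0, 7]},
    {"claw": 230, "dp": [0, 0, 0], "angular": [0, 0, 5]},
    {"claw": 230, "dp": [0, 0, 0], "angular": [0, 0, 0]}
  ]
}}

```text
clock: 16.45
tcp_pos: [0.6107, 0.2047, 0.079]
orientation: [-0.001, 0.915, -0.404, 0.0]
wrist_force: [1.0, 5.1, 0.7]
finger_gap: 0.0244
```

```bash
python3 -c "
from h import *
st()"
```

```text
t 16.45 tcp [0.6107 0.2047 0.079 ] yaw -47.65 tilt 0.15 F [1.  5.1 0.7] M [ 0.983 -0.184 -0.068] gap 0.0244 q [ 0.2   0.53 -0.03  1.01  0.   -2.11]
```

```bash
cat >> h.py <<'E'
def tz(n=8):
    a=[]
    for i in range(n):
        env.read_camera('wrist'); s=env.get_state(); a.append([s['ft_torque'][2],s['tau'][5],*s['wrist_force']])
    a=np.array(a);print('Mz',a[:,0].round(3),'mean',a.mean(0).round(3),'sd',a.std(0).round(3)); st()
E
python3 -c "
from h import *
tz(6)"
```

```text
Mz [-0.038 -0.008 -0.067 -0.015 -0.034 -0.021] mean [-0.031  0.028  1.013  5.202  0.619] sd [0.019 0.122 0.515 0.551 0.43 ]
t 16.75 tcp [0.6107 0.2047 0.079 ] yaw -47.38 tilt 0.15 F [0.9 5.3 0.2] M [ 1.035 -0.174 -0.021] gap 0.0244 q [ 0.2   0.53 -0.03  1.01  0.   -2.12]
```

Emit:
{"api": "play_rows", "payload": {
  "steps": [
    {"claw": 230, "dp": [0, 0, 0], "angular": [0, 0, 5]},
    {"claw": 230, "dp": [0, 0, 0], "angular": [0, 0, 7]},
    {"claw": 230, "dp": [0, 0, 0], "angular": [0, 0, 7]},
    {"claw": 230, "dp": [0, 0, 0], "angular": [0, 0, 7]},
    {"claw": 230, "dp": [0, 0, 0], "angular": [0, 0, 7]},
    {"claw": 230, "dp": [0, 0, 0], "angular": [0, 0, 5]},
    {"claw": 230, "dp": [0, 0, 0], "angular": [0, 0, 2]},
    {"claw": 230, "dp": [0, 0, 0], "angular": [0, 0, 2]}
  ]
}}

```text
clock: 17.42
tcp_pos: [0.6119, 0.2052, 0.079]
orientation: [-0.002, 0.71, -0.704, 0.0]
wrist_force: [3.8, 7.0, -1.3]
finger_gap: 0.0245
```

```bash
python3 -c "
from h import *
st();tz(5)"
```

```text
t 17.42 tcp [0.6119 0.2052 0.079 ] yaw -89.46 tilt 0.27 F [ 3.8  7.  -1.3] M [ 1.285 -0.799  0.044] gap 0.0245 q [ 0.2   0.53 -0.03  1.01  0.   -1.38]
Mz [-0.068 -0.048 -0.039 -0.035 -0.028] mean [-0.044  0.037  4.3    6.307 -1.76 ] sd [0.014 0.084 0.503 0.268 0.517]
t 17.67 tcp [0.6119 0.2052 0.079 ] yaw -89.37 tilt 0.27 F [ 3.6  6.4 -1.5] M [ 1.321 -0.75  -0.028] gap 0.0245 q [ 0.2   0.53 -0.03  1.01  0.   -1.38]
```

Torque is free so far (about 0.04–0.05 while moving), but lateral force has built up to 7 N because the grip is ~1.8 mm off the screw's axis. I'll open, re-centre and regrip.

Emit:
{"api": "play_rows", "payload": {
  "steps": [
    {"claw": 170, "dp": [0, 0, 0], "angular": [0, 0, 0]},
    {"claw": 150, "dp": [0, 0, 0], "angular": [0, 0, 0]},
    {"claw": 150, "dp": [0, 0, 0], "angular": [0, 0, 0]},
    {"claw": 150, "dp": [0, 0, 0], "angular": [0, 0, 0]},
    {"claw": 150, "dp": [0, 0, 0], "angular": [0, 0, 0]},
    {"claw": 150, "dp": [0, 0, 0], "angular": [0, 0, 0]},
    {"claw": 150, "dp": [0, 0, 0], "angular": [0, 0, 0]},
    {"claw": 150, "dp": [0, 0, 0], "angular": [0, 0, 0]}
  ]
}}

```text
clock: 18.33
tcp_pos: [0.6101, 0.2033, 0.0788]
orientation: [0.0, 0.71, -0.704, 0.0]
wrist_force: [0.5, 0.8, 0.2]
finger_gap: 0.0348
```

```bash
python3 -c "
from h import *
tz(3);go([.612,.2036,.079],-90)"
```

```text
Mz [-0.017  0.026 -0.006] mean [ 0.001 -0.001  0.173 -0.06  -0.202] sd [0.018 0.    0.13  0.304 0.074]
t 18.48 tcp [0.6102 0.2034 0.0788] yaw -89.57 tilt 0.01 F [ 0.1  0.  -0.3] M [-0.023  0.012 -0.006] gap 0.0352 q [ 0.2   0.53 -0.03  1.01 -0.   -1.38]
t 18.48 tcp [0.6102 0.2034 0.0788] yaw -89.57 tilt 0.01 F [ 0.1  0.  -0.3] M [-0.023  0.012 -0.006] gap 0.0352 q [ 0.2   0.53 -0.03  1.01 -0.   -1.38]
dp tool [-0.0002 -0.0018 -0.0002] turn z 0.43
```

Emit:
{"api": "play_rows", "payload": {
  "steps": [
    {"claw": 150, "dp": [0, -0.0018, 0], "angular": [0, 0, 0]},
    {"claw": 150, "dp": [0, 0, 0], "angular": [0, 0, 0]},
    {"claw": 200, "dp": [0, 0, 0], "angular": [0, 0, 0]},
    {"claw": 230, "dp": [0, 0, 0], "angular": [0, 0, 0]},
    {"claw": 230, "dp": [0, 0, 0], "angular": [0, 0, 0]},
    {"claw": 230, "dp": [0, 0, 0], "angular": [0, 0, 0]},
    {"claw": 230, "dp": [0, 0, 0], "angular": [0, 0, 0]},
    {"claw": 230, "dp": [0, 0, 0], "angular": [0, 0, 0]}
  ]
}}

```text
clock: 19.15
tcp_pos: [0.6119, 0.2034, 0.079]
orientation: [0.0, 0.71, -0.704, 0.0]
wrist_force: [-1.2, -0.4, 3.7]
finger_gap: 0.0246
```

```bash
python3 -c "
from h import *
tz(4)"
```

```text
Mz [ 0.02   0.018 -0.02   0.022] mean [ 1.000e-02  1.000e-03 -2.121e+00 -6.670e-01  4.408e+00] sd [0.017 0.    0.338 0.417 0.235]
t 19.35 tcp [0.6119 0.2034 0.079 ] yaw -89.57 tilt 0.01 F [-2.5 -0.9  4.3] M [-0.055  0.41   0.022] gap 0.0243 q [ 0.2   0.53 -0.02  1.02 -0.   -1.38]
```

Emit:
{"api": "play_rows", "payload": {
  "steps": [
    {"claw": 230, "dp": [0, 0, 0], "angular": [0, 0, 2.5]},
    {"claw": 230, "dp": [0, 0, 0], "angular": [0, 0, 2.5]},
    {"claw": 230, "dp": [0, 0, 0], "angular": [0, 0, 2.5]},
    {"claw": 230, "dp": [0, 0, 0], "angular": [0, 0, 2.5]},
    {"claw": 230, "dp": [0, 0, 0], "angular": [0, 0, 2.5]},
    {"claw": 230, "dp": [0, 0, 0], "angular": [0, 0, 2.5]},
    {"claw": 230, "dp": [0, 0, 0], "angular": [0, 0, 2.5]},
    {"claw": 230, "dp": [0, 0, 0], "angular": [0, 0, 2.5]}
  ]
}}

```text
clock: 20.02
tcp_pos: [0.6119, 0.2034, 0.079]
orientation: [-0.0, -0.576, 0.818, -0.0]
wrist_force: [-1.7, -0.9, 5.0]
finger_gap: 0.0247
```

```bash
python3 -c "
from h import *
s,_=st();print(s['tau'][5]);tz(5)"
```

```text
t 20.02 tcp [0.6119 0.2034 0.079 ] yaw -109.69 tilt 0.01 F [-1.7 -0.9  5. ] M [-0.086  0.377  0.003] gap 0.0247 q [ 0.2   0.53 -0.02  1.02 -0.   -1.03]
-0.4922657646238804
Mz [-0.097 -0.05  -0.058 -0.037 -0.101] mean [-0.069  0.054 -2.375 -0.215  4.792] sd [0.026 0.128 0.282 0.341 0.398]
t 20.27 tcp [0.6119 0.2034 0.079 ] yaw -109.5 tilt 0.0 F [-2.6 -0.4  5.3] M [-0.027  0.508 -0.101] gap 0.0244 q [ 0.2   0.53 -0.02  1.02 -0.   -1.03]
```

Emit:
{"api": "play_rows", "payload": {
  "steps": [
    {"claw": 230, "dp": [0, 0, 0], "angular": [0, 0, 3]},
    {"claw": 230, "dp": [0, 0, 0], "angular": [0, 0, 3]},
    {"claw": 230, "dp": [0, 0, 0], "angular": [0, 0, 3]},
    {"claw": 230, "dp": [0, 0, 0], "angular": [0, 0, 3]},
    {"claw": 230, "dp": [0, 0, 0], "angular": [0, 0, 2]},
    {"claw": 230, "dp": [0, 0, 0], "angular": [0, 0, 1]},
    {"claw": 230, "dp": [0, 0, 0], "angular": [0, 0, 0.5]},
    {"claw": 230, "dp": [0, 0, 0], "angular": [0, 0, 0.5]}
  ]
}}

```text
clock: 20.93
tcp_pos: [0.6119, 0.2035, 0.079]
orientation: [0.0, -0.458, 0.889, -0.0]
wrist_force: [-2.6, -0.4, 6.1]
finger_gap: 0.0244
```

```bash
python3 -c "
from h import *
s,_=st();print(s['tau'][5]);tz(5)"
```

```text
t 20.93 tcp [0.6119 0.2035 0.079 ] yaw -125.5 tilt 0.0 F [-2.6 -0.4  6.1] M [-0.123  0.485  0.103] gap 0.0244 q [ 0.2   0.53 -0.02  1.02 -0.   -0.75]
0.015755578642711043
Mz [0.024 0.002 0.043 0.025 0.023] mean [ 0.023  0.04  -2.708 -0.227  5.359] sd [0.013 0.028 0.172 0.434 0.56 ]
t 21.18 tcp [0.6119 0.2034 0.079 ] yaw -125.49 tilt 0.0 F [-2.5 -0.9  5.8] M [-0.036  0.535  0.023] gap 0.0243 q [ 0.2   0.53 -0.02  1.02 -0.   -0.75]
```

Emit:
{"api": "play_rows", "payload": {
  "steps": [
    {"claw": 230, "dp": [0, 0, 0], "angular": [0, 0, 3]},
    {"claw": 230, "dp": [0, 0, 0], "angular": [0, 0, 3]},
    {"claw": 230, "dp": [0, 0, 0], "angular": [0, 0, 3]},
    {"claw": 230, "dp": [0, 0, 0], "angular": [0, 0, 3]},
    {"claw": 230, "dp": [0, 0, 0], "angular": [0, 0, 2]},
    {"claw": 230, "dp": [0, 0, 0], "angular": [0, 0, 1]},
    {"claw": 230, "dp": [0, 0, 0], "angular": [0, 0, 0.5]},
    {"claw": 230, "dp": [0, 0, 0], "angular": [0, 0, 0.5]}
  ]
}}

```text
clock: 21.85
tcp_pos: [0.6119, 0.2035, 0.0791]
orientation: [0.0, -0.33, 0.944, -0.0]
wrist_force: [-4.2, -1.5, 6.4]
finger_gap: 0.0246
```

```bash
python3 -c "
from h import *
s,_=st();print(s['tau'][5]);tz(5)"
```

```text
t 21.85 tcp [0.6119 0.2035 0.0791] yaw -141.49 tilt 0.01 F [-4.2 -1.5  6.4] M [-0.109  0.521  0.177] gap 0.0246 q [ 0.2   0.53 -0.02  1.02 -0.   -0.48]
0.10276337619870901
Mz [0.1   0.062 0.141 0.101 0.107] mean [ 0.102  0.123 -2.818 -0.488  6.042] sd [0.025 0.027 0.437 0.6   0.5  ]
t 22.1 tcp [0.6119 0.2035 0.0791] yaw -141.48 tilt 0.01 F [-2.2  0.4  5.1] M [-0.042  0.568  0.107] gap 0.0242 q [ 0.2   0.53 -0.02  1.02 -0.   -0.48]
```

The resistance is rising (0.10 holding, 0.18 moving) at about 2.4 rad. Small steps from here.

Emit:
{"api": "play_rows", "payload": {
  "steps": [
    {"claw": 230, "dp": [0, 0, 0], "angular": [0, 0, 1]},
    {"claw": 230, "dp": [0, 0, 0], "angular": [0, 0, 1]},
    {"claw": 230, "dp": [0, 0, 0], "angular": [0, 0, 1]},
    {"claw": 230, "dp": [0, 0, 0], "angular": [0, 0, 1]},
    {"claw": 230, "dp": [0, 0, 0], "angular": [0, 0, 1]},
    {"claw": 230, "dp": [0, 0, 0], "angular": [0, 0, 0.5]},
    {"claw": 230, "dp": [0, 0, 0], "angular": [0, 0, 0.5]},
    {"claw": 230, "dp": [0, 0, 0], "angular": [0, 0, 0.5]}
  ]
}}

```text
clock: 22.77
tcp_pos: [0.6119, 0.2035, 0.0792]
orientation: [0.0, -0.276, 0.961, -0.0]
wrist_force: [-3.1, 0.0, 5.9]
finger_gap: 0.0241
```

```bash
python3 -c "
from h import *
s,_=st();print(s['tau'][5]);tz(5)"
```

```text
t 22.77 tcp [0.6119 0.2035 0.0792] yaw -147.99 tilt 0.01 F [-3.1  0.   5.9] M [-0.066  0.554  0.197] gap 0.0241 q [ 0.2   0.53 -0.02  1.02 -0.   -0.36]
0.09184499038383365
Mz [0.192 0.078 0.121 0.111 0.124] mean [ 0.125  0.149 -3.    -0.378  5.979] sd [0.037 0.024 0.372 0.336 0.272]
t 23.02 tcp [0.6119 0.2035 0.0792] yaw -147.98 tilt 0.01 F [-2.5 -0.2  6.5] M [-0.053  0.575  0.124] gap 0.0241 q [ 0.2   0.53 -0.02  1.02 -0.   -0.36]
```

Emit:
{"api": "play_rows", "payload": {
  "steps": [
    {"claw": 230, "dp": [0, 0, 0], "angular": [0, 0, 1.5]},
    {"claw": 230, "dp": [0, 0, 0], "angular": [0, 0, 1.5]},
    {"claw": 230, "dp": [0, 0, 0], "angular": [0, 0, 1.5]},
    {"claw": 230, "dp": [0, 0, 0], "angular": [0, 0, 1.5]},
    {"claw": 230, "dp": [0, 0, 0], "angular": [0, 0, 1]},
    {"claw": 230, "dp": [0, 0, 0], "angular": [0, 0, 0.5]},
    {"claw": 230, "dp": [0, 0, 0], "angular": [0, 0, 0.5]},
    {"claw": 230, "dp": [0, 0, 0], "angular": [0, 0, 0.5]}
  ]
}}

```text
clock: 23.68
tcp_pos: [0.6118, 0.2035, 0.0792]
orientation: [0.0, -0.204, 0.979, -0.0]
wrist_force: [-3.3, -0.5, 6.6]
finger_gap: 0.0247
```

```bash
python3 -c "
from h import *
s,_=st();print(s['tau'][5]);tz(6)"
```

```text
t 23.68 tcp [0.6118 0.2035 0.0792] yaw -156.48 tilt 0.01 F [-3.3 -0.5  6.6] M [-0.123  0.641  0.2  ] gap 0.0247 q [ 0.2   0.53 -0.02  1.02 -0.   -0.21]
0.14479522593319416
Mz [0.172 0.198 0.204 0.113 0.11  0.158] mean [ 0.159  0.187 -3.274 -0.487  6.3  ] sd [0.037 0.024 0.207 0.479 0.299]
t 23.98 tcp [0.6119 0.2035 0.0792] yaw -156.47 tilt 0.01 F [-3.7  0.1  6.1] M [-0.139  0.558  0.158] gap 0.0246 q [ 0.2   0.53 -0.02  1.02 -0.   -0.21]
```

Emit:
{"api": "play_rows", "payload": {
  "steps": [
    {"claw": 230, "dp": [0, 0, 0], "angular": [0, 0, 1.5]},
    {"claw": 230, "dp": [0, 0, 0], "angular": [0, 0, 1.5]},
    {"claw": 230, "dp": [0, 0, 0], "angular": [0, 0, 1]},
    {"claw": 230, "dp": [0, 0, 0], "angular": [0, 0, 1]},
    {"claw": 230, "dp": [0, 0, 0], "angular": [0, 0, 0.5]},
    {"claw": 230, "dp": [0, 0, 0], "angular": [0, 0, 0.5]},
    {"claw": 230, "dp": [0, 0, 0], "angular": [0, 0, 0]},
    {"claw": 230, "dp": [0, 0, 0], "angular": [0, 0, 0]}
  ]
}}

```text
clock: 24.65
tcp_pos: [0.6119, 0.2035, 0.0792]
orientation: [0.0, -0.152, 0.988, -0.0]
wrist_force: [-4.0, -0.2, 6.7]
finger_gap: 0.0245
```

```bash
python3 -c "
from h import *
tz(6)"
```

```text
Mz [0.186 0.198 0.171 0.213 0.196 0.206] mean [ 0.195  0.188 -3.066 -0.83   6.73 ] sd [0.013 0.    0.73  0.531 0.69 ]
t 24.95 tcp [0.6119 0.2035 0.0792] yaw -162.47 tilt 0.01 F [-3.4 -0.1  7.5] M [-0.086  0.62   0.206] gap 0.0244 q [ 0.2   0.53 -0.02  1.02 -0.   -0.11]
```

Holding torque is 0.195 N m at about 2.8 rad in all: firm, and well below 0.3. Let go and rise.

Emit:
{"api": "play_rows", "payload": {
  "steps": [
    {"claw": 180, "dp": [0, 0, 0], "angular": [0, 0, 0]},
    {"claw": 100, "dp": [0, 0, 0], "angular": [0, 0, 0]},
    {"claw": 0, "dp": [0, 0, 0], "angular": [0, 0, 0]},
    {"claw": 0, "dp": [0, 0, 0], "angular": [0, 0, 0]},
    {"claw": 0, "dp": [0, 0, 0], "angular": [0, 0, 0]},
    {"claw": 0, "dp": [0, 0, -0.02], "angular": [0, 0, 0]},
    {"claw": 0, "dp": [0, 0, -0.03], "angular": [0, 0, 0]},
    {"claw": 0, "dp": [0, 0, -0.04], "angular": [0, 0, 0]}
  ]
}}

```text
clock: 25.62
tcp_pos: [0.6099, 0.2029, 0.1661]
orientation: [-0.003, -0.152, 0.988, -0.0]
wrist_force: [1.1, -0.0, -0.2]
finger_gap: 0.085
```

Emit:
{"api": "play_rows", "payload": {
  "steps": [
    {"claw": 0, "dp": [0.02, 0, -0.03], "angular": [0, 0, 0]},
    {"claw": 0, "dp": [0.03, 0, -0.02], "angular": [0, 0, 0]},
    {"claw": 0, "dp": [0.03, 0, 0], "angular": [0, 0, 0]},
    {"claw": 0, "dp": [0.03, 0, 0], "angular": [0, 0, 0]},
    {"claw": 0, "dp": [0, 0, 0], "angular": [0, 0, 0]},
    {"claw": 0, "dp": [0, 0, 0], "angular": [0, 0, 0]},
    {"claw": 0, "dp": [0, 0, 0], "angular": [0, 0, 0]},
    {"claw": 0, "dp": [0, 0, 0], "angular": [0, 0, 0]}
  ]
}}

```text
clock: 26.28
tcp_pos: [0.5083, 0.1707, 0.2188]
orientation: [0.001, -0.151, 0.988, -0.0]
wrist_force: [0.1, -0.5, 0.5]
finger_gap: 0.0854
```

```bash
python3 - <<'E'
from h import *
st();snap('scene','s5')
P=cloud('s5')
im=cv2.imread('pics/s5.png');cv2.imwrite('pics/s5c.png',cv2.resize(im[120:270,290:430],None,fx=4,fy=4,interpolation=cv2.INTER_CUBIC))
q=P[170:225,300:400].reshape(-1,3)
s=q[(q[:,2]>.009)&(q[:,2]<.015)&(q[:,0]>.42)&(q[:,0]<.64)&(q[:,1]>.14)&(q[:,1]<.26)];print(cv2.minAreaRect((s[:,:2]*1000).astype(np.float32)))
a=cv2.imread('pics/scene0.png');d=cv2.absdiff(a,im).max(2)
for n,(u0,u1,v0,v1) in dict(mug=(374,402,130,165),paddle=(362,392,246,272),driver=(232,294,338,380)).items(): print(n,(d[v0:v1,u0:u1]>40).mean())
E
```

```text
t 26.28 tcp [0.5083 0.1707 0.2188] yaw -162.57 tilt 0.07 F [ 0.1 -0.5  0.5] M [0.023 0.014 0.017] gap 0.0854 q [ 0.17  0.24 -0.1   1.23 -0.   -0.13]
((526.243896484375, 189.71380615234375), (100.13670349121094, 231.18634033203125), 79.6755142211914)
mug 0.0
paddle 0.0
driver 0.0
```

View pics/s5c.png

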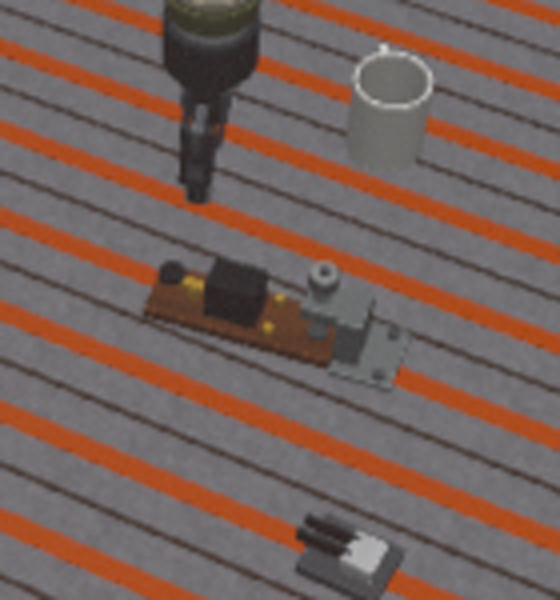

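View: the key is home with the foot at (318,328) down on the tongue, the gripper is clear, and the bystanders' pixels are unchanged. Handing in.

```bash
python3 -c "
from h import *
print(env.hand_in())"
```

```text
the job is handed in; nothing more can be done
None
```

I slid the small brown Morse key under the clamp, tightened the thumbscrew and let go, then handed the job in at about 26 s of the 72 s allowed. The hand-in reports no verdict.

- **Key position:** before tightening, the wrist camera put the tongue's end within 1 mm of the post's face and centre line. It was square to about 0.1°, and the push against the post stopped at about 6 N.
- **Screw:** I turned it about 2.8 rad clockwise. The resistance rose from about 0.05 N m to 0.195 N m, inside the 0.15–0.3 N m given as firm. I could not measure the foot's force on the tongue directly, so the 20–200 N requirement rests on that torque.
- **Regrip:** the first grip was about 1.8 mm off the screw's axis, which pushed sideways with about 7 N. I opened, re-centred and regripped partway through.
- **Final look:** the foot is on the tongue, the gripper is clear, and the mug, paddle and screwdriver are unchanged in the image. My last numeric check of the plinth from the scene camera failed. It gave a 231 × 100 mm outline instead of 180 × 60 mm, so the key's position after tightening is confirmed by eye only.

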